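# Slip check on the tilting test ramp

### The job

Do a slip check of the ramp's anti-static liner: set the test sled (the aluminium block with the upright rib) gently down at the upper end of the ramp's free lane, lengthwise between the rails, and let go of it. Then push the ramp's paddle slowly down with the fingertips, pressing gently, until the sled just starts to slide, and hold that angle while the sled glides by itself all the way down to the lower stop; it must not race down, and the flat rubber-footed reference block in the other lane, which slips only a little later, must stay up there. Then take the hand away so that the ramp swings back level with the sled at the stop, and leave the other things where they are.

Things in the scene. Friction and masses are not known exactly. Their poses are not given: they have to be found in the camera images.
- sled: test sled: flat aluminium base 70 (x) x 44 (y) x 14 (z) mm with an upright black grip rib on top, 44 mm long (x), 16 mm wide (y), up to 45 mm above the underside; 0.12 to 0.23 kg. Starts on the table to the right of the ramp. Origin: centre of its underside; x along base and rib, z up. Same end for end. Its grip on the ramp cannot be seen and changes from run to run
- ramp: tilting part of the ramp. Origin: on the hinge line, midway across, 135 mm above the table; x down the slope (level, roughly to the robot's left at first), y across along the hinge, z up out of the surface. Black running surface at z = 10 mm, x from -190 (upper end wall) to 55 mm (stop); two lanes 54 mm wide, centred at y = 29 (sled) and -29 mm, between rails 4 mm thick, tops at z = 20 mm
- stop (a point): foot of the lower stop, a wall 14 mm high across the ramp, in the middle of the sled's lane, 55 mm down from the hinge; the sled's front ends there; axes as the ramp's. The sled starts to slide somewhere between 13 and 30 degrees of tilt, and at that angle glides to the stop in 1 to 3 s; some 3 degrees more and it races (over 0.45 m/s)
- paddle (a point): centre of the top of the 56 mm square steel paddle, on a neck beyond the stop: 190 mm down the ramp from the hinge line and 10 mm above it; axes as the ramp's. Pushed down it tilts the ramp about the hinge, 0 to 32 degrees; a damped spring lifts it again within 2 s when let go. Takes about 5 N to start, 8 to 16 N tilted; over 25 N is too hard. Bare table under it
- top_place (a point): point on the running surface at the upper end of the free lane (the one nearer the robot), 150 mm up the ramp from the hinge, where the centre of the sled's underside is to be set (its x along the ramp); up to 20 mm off along the ramp is fine; axes as the ramp's. The upper end wall, 14 mm high, is 40 mm further up. Stand uprights flank the hinge, 150 mm high, 130 mm apart inside
- reference: flat steel reference block on rubber feet, 50 x 40 x 10 mm, waiting at the upper end of the ramp's other lane, centre about 150 mm up from the hinge; slides only at 2.5 to 5 degrees more tilt than the sled; must stay there. Origin: centre of its underside; x along the ramp
- weight: round steel weight with a knob on top, 48 mm across, 56 mm high, standing upright; may stand near the sled; leave it alone. Origin: centre of its underside
- reel: white plastic parts reel lying flat, 72 mm across, 14 mm high; leave it alone. Origin: centre of its underside
- mouse: black computer mouse, 100 x 58 x 33 mm, on a dark mat; leave it alone. Origin: centre of its underside
- driver: screwdriver, 170 mm long, lying beyond the ramp; leave it alone. Origin: near its middle, on its underside
- flask: white plastic bottle, 48 mm across, 110 mm high, standing; leave it alone. Origin: centre of its underside
- gauge: plain flat steel bar, 75 x 20 x 14 mm, without a rib; leave it alone. Origin: centre of its underside
Not all that is in view belongs to the job. What is shaped like the sled but blue, brown or orange is not meant.

How it is judged (in metres and radians):
On the way, in this order (a step that is already met when the one before it is completed fails the run):
1. the sled stands at the upper end of the level ramp, between the rails, let go (z of sled in the frame of ramp between 0.006 and 0.014 m and y of sled in the frame of ramp between 0.017 and 0.041 m and angle between the z axis of sled and the z axis of ramp, either way round below 0.1 rad and x of sled in the frame of ramp below -0.124 m and angle between ramp's own z axis and vertical below 0.05 rad and contact force between sled and the arm below 0.1 N and linear speed of sled below 0.03 m/s), for 0.2 s.
2. with the ramp tilted, the sled has started to slide by itself (z of sled in the frame of ramp between 0.006 and 0.014 m and y of sled in the frame of ramp between 0.017 and 0.041 m and angle between the z axis of sled and the z axis of ramp, either way round below 0.1 rad and x of sled in the frame of ramp above -0.11 m and angle between ramp's own z axis and vertical above 0.2 rad and contact force between sled and the arm below 0.1 N).
3. the sled has come down to the lower stop with the ramp still held tilted (z of sled in the frame of ramp between 0.006 and 0.014 m and y of sled in the frame of ramp between 0.017 and 0.041 m and angle between the z axis of sled and the z axis of ramp, either way round below 0.1 rad and x of sled in the frame of ramp above 0.012 m and angle between ramp's own z axis and vertical above 0.2 rad), for 0.1 s.
At the end, for the whole second after the job is handed in: the ramp is back level (within 3 degrees) and the sled lies flat in its lane between the rails, at rest, its front within 12 mm of the lower stop; the reference block is still at the upper end of the other lane; the robot touches neither ramp nor sled (z of sled in the frame of ramp between 0.006 and 0.014 m and y of sled in the frame of ramp between 0.017 and 0.041 m and angle between the z axis of sled and the z axis of ramp, either way round below 0.1 rad and x of sled in the frame of ramp between 0.008 and 0.024 m and angle between ramp's own z axis and vertical below 0.05 rad and linear speed of sled below 0.02 m/s and contact force between each of ramp, sled and the arm below 0.1 N and x of reference in the frame of ramp below -0.125 m).
It fails at once if the ramp is tilted too far: the sled races down (faster than 0.45 m/s), or the reference block slides (over 20 mm) ((linear speed of sled above 0.45 m/s and contact force between sled and ramp above 0.01 N and angle between ramp's own z axis and vertical above 0.1 rad) or x of reference in the frame of ramp above -0.125 m).
It fails at once if the ramp is let back while the sled is still on its way (x of sled in the frame of ramp between -0.1 and 0 m and angle between ramp's own z axis and vertical below 0.12 rad and contact force between sled and ramp above 0.3 N and contact force between sled and the arm below 0.1 N).
It fails at once if the sled is touched while the ramp is tilted (contact force between sled and the arm above 0.3 N and angle between ramp's own z axis and vertical above 0.1 rad).
It fails at once if the ramp is pressed with more than 25 N, by the robot or, while level, by the sled being set down ((contact force between sled and ramp above 25 N and angle between ramp's own z axis and vertical below 0.05 rad) or contact force between ramp and the arm above 25 N).
It fails at once if the reference block is lifted, or another thing is moved by more than 30 mm (distance of any of weight, reel, mouse, driver, flask, gauge from where it was at the start of the episode above 0.03 m or z of reference in the frame of ramp above 0.025 m).
It also fails if it takes over 72 s, if anything falls off the work surface, if the arm or the gripper's body presses on something with over 40 N, if the wrist force passes 120 N, or if a joint passes its speed limit or range.

### The arm

A 6-joint arm with a two-finger parallel gripper is mounted at the origin on the work surface. World frame = base frame: x ahead of the robot, y to its left, z up, the work surface at z = 0. Lengths are in mm, angles in rad, forces in N, time in s.
With the tool pointing down it reaches from about 300 to 775 mm from the base axis. Payload 14.6 kg.
Tool frame: the origin (TCP) lies on the centre line of the jaws, within the pads' length; the fingertips stand 19 mm ahead of it and the grasp point (between the pads) is the TCP (bot.tip_reach is the distance from the TCP to the fingertips, in mm); y points along the fingers, x is the direction in which the jaws open and shut, and the axes are right-handed (so a half turn about y gives the same grasp; the last joint's range is limited). The gripper opens to 85 mm and grips with 20 to 120 N. Pads are 22 mm wide; open, the fingers measure 114 mm over their backs; the gripper's body (76 mm by 85 mm) begins 54 mm behind the grasp point. The pads swing forward as they close: fully open they stand 13 mm farther back than shut.
Start: joints at [-1.224, 0.3, 1.521, -0, 1.321, -0.067], TCP at [221.143, -503.573, 250.281] pointing down, gripper open.
Joint ranges: [-3.03, 3.03], [-0.79, 2.21], [0.23, 2.52], [-1.04, 4.18], [0, 3.07], [-2.55, 2.55]. Speed limits (rad/s): [2.22, 2.22, 2.57, 3.14, 3.14, 3.14].

### API

Orientations are given as a unit quaternion [w, x, y, z].
In Python, from rig import bot gives the robot as it stands. Calls block until the motion is done:
- bot.move_to(position, orientation): joint-space move of the TCP to a pose.
- bot.servo_line(position, attitude=None, speed=150, until_force=None): straight line of the TCP; attitude=None keeps the orientation; speed is the mean speed in mm/s. With until_force (N) it stops when the force on the tool has changed by that much, and returns True; else False.
- bot.move_joints(angles): joint-space move.
- bot.move_gripper(opening, grip_force=None): finger opening in mm; grip_force is the grip in N (None keeps the last); returns when the fingers have stopped.
- bot.dwell(seconds).
- bot.ik(position, orientation): joint angles nearest the present ones, or None.
- bot.read_state(): the state.
- bot.read_camera(name): name is "side" or "top" or "wrist"; returns a dict with "image" (480x640x3 uint8, blue, green, red), "depth" (480x640 float32, mm along the optical axis (not along the pixel's ray), 0 where there is no reading), "fovy" (degrees; the focal length in pixels is half the picture's height over the tangent of half this angle, whatever the lens; pixels are square), "cx", "cy" (the principal point, pixels), "eye" and "attitude" of the camera in the world; the wrist camera has in their place "mount" (4x4, takes a point from camera to tool coordinates, whose origin is the TCP and whose axes are the tool frame's). Camera axes: x right, y down, z forward; pixel columns grow to the right and rows downward; lengths in mm; the calibration is good to about 2 mm. The wrist camera is an equidistant fisheye: a pixel r from the principal point sees the ray r / f radians off the axis. A picture is of the moment at which its call begins: read the wrist's pose just before it.
A pose or a line that the arm cannot do raises bot.MotionError and nothing moves.
- bot.finish_job(): hands the job in, once; it reports no verdict.
The state is a dict: "clock": time; "joint_positions": joint angles; "qvel": joint speeds; "effort": joint torques, N m; "ee_pos": TCP position; "tool_rot": TCP orientation; "ft_force": force on the tool from outside, world axes, zero at the start; "moment": the same for the moment, N m; "grip_width": finger opening in mm.
Only numpy, scipy, OpenCV 4.12 (cv2) and the standard library are available. Lean on these libraries where they do the work, as an engineer would, in place of code of your own. Each camera call takes 0.05 s, during which the arm holds its last target.

## Working session

There is one attempt and no reset: what is moved stays moved. The work goes in short steps, each a Python script; the robot and the scene stay as the last script left them, time stands still between calls to the robot, and variables do not carry over. Pictures are saved under pics/ and viewed, and the job is handed in when it is done.

```bash
ls; mkdir -p pics
python3 - <<'E'
from rig import bot
import cv2,numpy as np
s=bot.read_state();print(s['clock'],s['ee_pos'],s['tool_rot'],s['ft_force'],s['grip_width'],bot.tip_reach)
for n in ['top','side','wrist']:
    c=bot.read_camera(n);cv2.imwrite(f'pics/{n}0.png',c['image']);np.savez(f'{n}0.npz',**c)
    print(n,{k:v for k,v in c.items() if k not in('image','depth')})
E
```

```text
pics
0.0 [ 221.06145047 -503.3744216   249.70470357] [ 0.59230947 -0.59179885  0.38695876 -0.38627261] [0.49644053 0.17734827 0.13802438] 85.2578714790478 19.0
top {'fovy': 48.95839930591043, 'cx': 320.259581705919, 'cy': 238.43189405064965, 'eye': array([ 450.1856159 ,    1.29484097, 1282.06025905]), 'attitude': array([-0.02483278,  0.71716498, -0.69579349,  0.03048206])}
side {'fovy': 45.693888222377936, 'cx': 317.863670778392, 'cy': 242.7941907089114, 'eye': array([ 170.00726853, 1233.08288652, 1020.96920501]), 'attitude': array([ 0.06742504, -0.11664867,  0.87924219, -0.45692464])}
wrist {'fovy': 65.70646984690485, 'cx': 318.8684425133548, 'cy': 245.32739393095707, 'mount': array([[ 9.99999307e-01, -1.11913745e-03,  3.65340303e-04,
         9.52150924e-01],
       [-7.02733099e-04, -3.18472906e-01,  9.47931703e-01,
        -1.22733899e+02],
       [-9.44514879e-04, -9.47931303e-01, -3.18473472e-01,
         8.20268845e+01],
       [ 0.00000000e+00,  0.00000000e+00,  0.00000000e+00,
         1.00000000e+00]])}
```

View pics/top0.png

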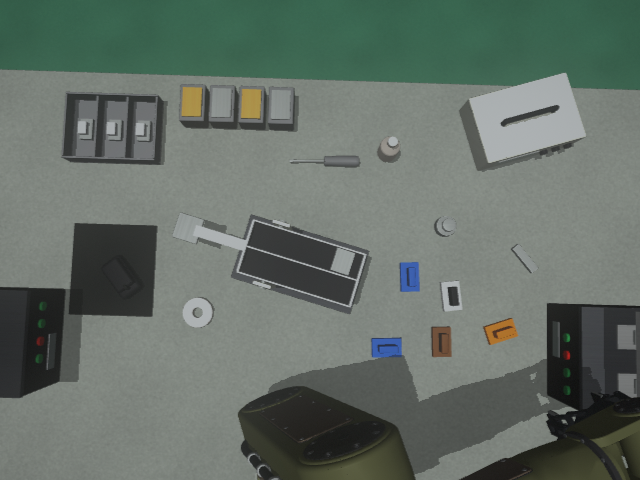

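View pics/side0.png

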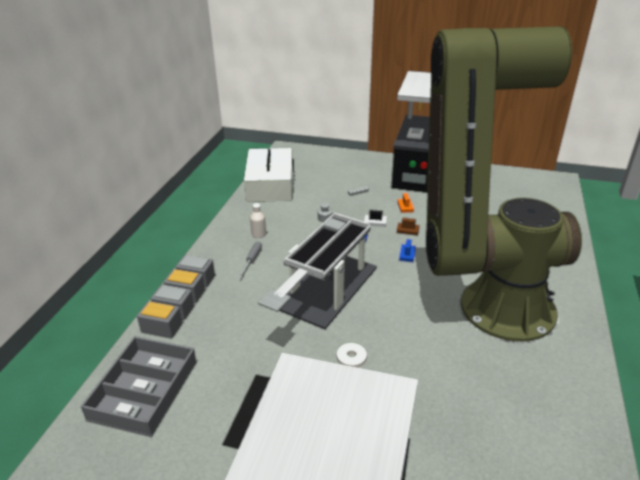

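View pics/wrist0.png

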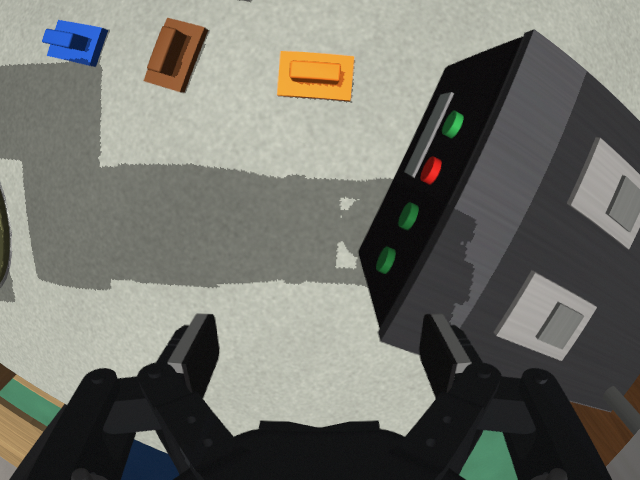

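The top view shows five sled-shaped things: blue at (410,277) and (387,347), brown at (441,341), orange at (501,331), and a bare-metal one with a black rib at (452,296). Only the last one fits the description. The weight is at (446,227), and the ramp has its paddle at (188,228) and the reference at (343,261). I'll enlarge the sled and the ramp.

```bash
cat > h.py <<'E'
import numpy as np,cv2
from scipy.spatial.transform import Rotation as R
def q2R(q): return R.from_quat([q[1],q[2],q[3],q[0]]).as_matrix()
def R2q(M):
    x,y,z,w=R.from_matrix(M).as_quat();return [w,x,y,z]
def ray(c,uv):
    uv=np.atleast_2d(uv).astype(float);f=c['image'].shape[0]/2/np.tan(np.radians(float(c['fovy']))/2)
    d=np.c_[(uv[:,0]-c['cx'])/f,(uv[:,1]-c['cy'])/f,np.ones(len(uv))]
    return np.array(c['eye']),d@q2R(c['attitude']).T
def plane(c,uv,z):
    e,d=ray(c,uv);return e+d*((z-e[2])/d[:,2])[:,None]
def proj(c,P):
    P=np.atleast_2d(P);f=c['image'].shape[0]/2/np.tan(np.radians(float(c['fovy']))/2)
    p=(P-np.array(c['eye']))@q2R(c['attitude']);return np.c_[p[:,0]/p[:,2]*f+c['cx'],p[:,1]/p[:,2]*f+c['cy']]
def tri(c1,u1,c2,u2):
    e1,d1=ray(c1,u1);e2,d2=ray(c2,u2);d1=d1[0];d2=d2[0]
    t=np.linalg.lstsq(np.c_[d1,-d2],e2-e1,rcond=None)[0]
    a=e1+t[0]*d1;b=e2+t[1]*d2;return (a+b)/2,np.linalg.norm(a-b)
E
python3 - <<'E'
from h import *
c=np.load('top0.npz');im=c['image']
a=cv2.resize(im[190:330,160:390],None,fx=3.4,fy=3.4,interpolation=cv2.INTER_CUBIC);cv2.imwrite('pics/ramp_crop.png',a)
a=cv2.resize(im[250:370,360:540],None,fx=4.4,fy=4.4,interpolation=cv2.INTER_CUBIC);cv2.imwrite('pics/sled_crop.png',a)
d=c['depth']
for uv in [(187,229),(343,262),(300,245),(290,270),(445,228),(452,296),(443,296),(320,320)]:
    f=240/np.tan(np.radians(float(c['fovy']))/2);e,r=ray(c,uv);print(uv,(e+r[0]*d[uv[1],uv[0]]).round(1))
E
```

```text
(187, 229) [551.  281.9 145.9]
(343, 262) [489.6 -56.4 157.4]
(300, 245) [523.8  36.8 147.2]
(290, 270) [469.4  56.7 143.9]
(445, 228) [ 579.7 -297.9   57.6]
(452, 296) [ 421.7 -319.    45.8]
(443, 296) [ 420.4 -305.9   13.2]
(320, 320) [354.1 -12.7   4.6]
```

View pics/ramp_crop.png

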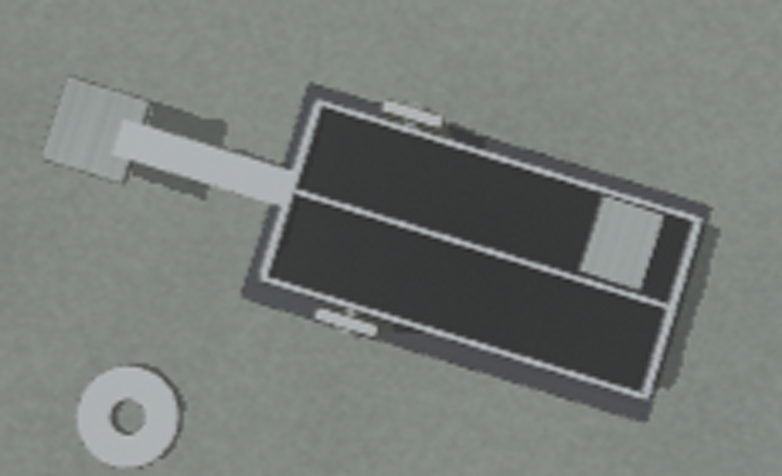

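View pics/sled_crop.png

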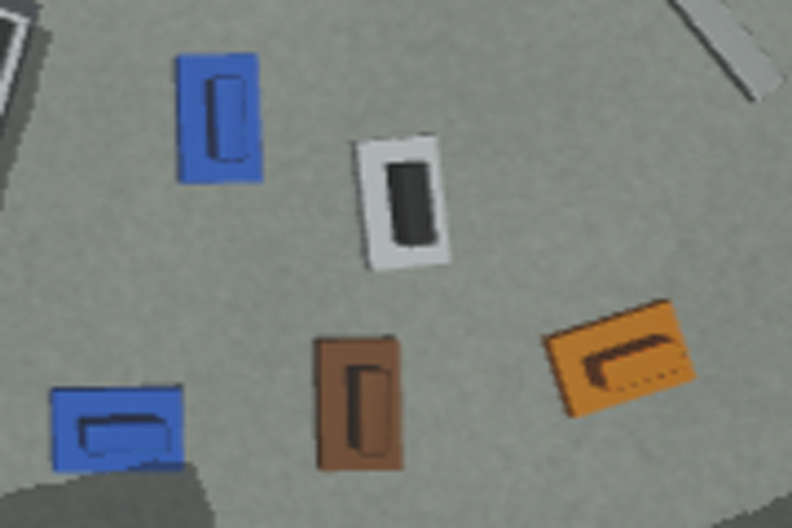

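```bash
cat > m1.py <<'E'
from h import *
c=np.load('top0.npz');im=c['image'];g=cv2.cvtColor(im,cv2.COLOR_BGR2GRAY).astype(int)
sat=im.max(2).astype(int)-im.min(2)
def comps(m,roi):
    M=np.zeros(m.shape,np.uint8);x0,y0,x1,y1=roi;M[y0:y1,x0:x1]=m[y0:y1,x0:x1]
    cs,_=cv2.findContours(M,cv2.RETR_EXTERNAL,cv2.CHAIN_APPROX_NONE)
    return sorted([k for k in cs if cv2.contourArea(k)>40],key=cv2.contourArea)[::-1]
# lanes (black)
print('lanes')
for k in comps(g<75,(235,210,372,312))[:3]:
    P=plane(c,k[:,0,:],145)[:,:2].astype(np.float32);r=cv2.minAreaRect(P);print(r,cv2.contourArea(k))
print('paddle')
for k in comps((g>150),(165,205,260,255))[:3]:
    P=plane(c,k[:,0,:],145)[:,:2].astype(np.float32);r=cv2.minAreaRect(P);print(r,cv2.contourArea(k))
print('sled base / rib')
for k in comps(g>150,(435,275,470,320))[:2]:
    P=plane(c,k[:,0,:],14)[:,:2].astype(np.float32);r=cv2.minAreaRect(P);print(r)
for k in comps(g<75,(435,275,470,320))[:2]:
    P=plane(c,k[:,0,:],45)[:,:2].astype(np.float32);r=cv2.minAreaRect(P);print(r)
E
python3 m1.py
```

```text
lanes
((457.6899719238281, 41.450172424316406), (245.14866638183594, 53.60588455200195), 74.54945373535156) 2708.5
((521.5995483398438, 52.833900451660156), (189.19259643554688, 53.366146087646484), 74.60330963134766) 2012.0
((483.7862548828125, -83.67922973632812), (17.518184661865234, 52.84587097167969), 74.68340301513672) 169.0
paddle
((542.25341796875, 217.3663330078125), (188.46714782714844, 76.13310241699219), 86.47783660888672) 981.0
sled base / rib
((421.971435546875, -326.0841064453125), (70.46965789794922, 43.89675521850586), 7.867272853851318)
((422.23541259765625, -320.94635009765625), (43.04416275024414, 20.38881492614746), 7.74481201171875)
```

Crop confirmed: the sled is the aluminium base with the black rib, at crop (403,203). The measurements fit the sizes given: lane 245 x 53.6 mm, base 70.5 x 43.9 mm, and the paddle prediction agrees with the depth reading within 3 mm. Next I'll check the poses and IK.

```bash
cat >> h.py <<'E'
a_r=np.radians(74.57)
ex=np.array([np.cos(a_r),np.sin(a_r),0]);ey=np.array([-np.sin(a_r),np.cos(a_r),0]);ez=np.array([0,0,1.])
O=np.array([457.7,41.45,135])+67.5*ex-29*ey; O[2]=135
def rp(x,y,z,th=0):  # ramp point, tilt th rad (x end goes down)
    X=ex*np.cos(th)-ez*np.sin(th);Z=ez*np.cos(th)+ex*np.sin(th)
    return O+x*X+y*ey+z*Z
def down(deg):  # jaws (tool x) along deg in plan, tool y down
    a=np.radians(deg);x=np.array([np.cos(a),np.sin(a),0]);y=np.array([0,0,-1.])
    return R2q(np.c_[x,y,np.cross(x,y)])
E
python3 - <<'E'
from h import *
from rig import bot
print(q2R(bot.read_state()['tool_rot']).round(2))
print(O,rp(190,0,10),rp(-150,29,10))
for n,p,az in [('sled',[422,-324.5,40],97.8),('top',rp(-150,29,10)+[0,0,40],164.57),('pad',rp(190,0,10)+[0,0,30],164.57)]:
  for d in (0,180,90,270):
    q=bot.ik(list(p),down(az+d));print(n,d,None if q is None else np.round(q,2))
E
```

```text
[[ 0.4  -0.    0.92]
 [-0.92  0.    0.4 ]
 [-0.   -1.    0.  ]]
[503.61384001  98.80127981 135.        ] [554.16540725 281.95296298 145.        ] [435.74997738 -38.07638875 145.        ]
sled 0 [-0.72  0.53  1.74 -0.    0.87 -2.43]
sled 180 [-0.72  0.53  1.74 -0.    0.87  0.71]
sled 90 [-0.72  0.53  1.74 -0.    0.87  2.28]
sled 270 [-0.72  0.53  1.74 -0.    0.87 -0.86]
top 0 None
top 180 [-0.17  0.12  1.9  -0.    1.12  0.1 ]
top 90 [-0.17  0.12  1.9  -0.    1.12  1.67]
top 270 [-0.17  0.12  1.9  -0.    1.12 -1.47]
pad 0 [ 0.41  0.52  1.39 -0.    1.23 -2.46]
pad 180 [ 0.41  0.52  1.39 -0.    1.23  0.68]
pad 90 [ 0.41  0.52  1.39 -0.    1.23  2.25]
pad 270 [ 0.41  0.52  1.39 -0.    1.23 -0.89]
```

Run:
```python
from h import *
from rig import bot
q=down(-82.2)
bot.move_gripper(50,35)
bot.move_to([422,-324,120],q)
im=bot.read_camera('wrist')['image'];cv2.imwrite('pics/pre.png',im)
bot.servo_line([422,-324,40],None,60)
print(bot.read_state()['ft_force'])
bot.move_gripper(5,35)
s=bot.read_state();print(s['clock'],s['grip_width'],s['ee_pos'],s['ft_force'])
bot.servo_line([422,-324,70],None,40)
im=bot.read_camera('wrist')['image'];cv2.imwrite('pics/held.png',im)
s=bot.read_state();print(s['clock'],s['grip_width'],s['ft_force'])
```

```text
[-0.1761976   0.02706522 -0.40472409]
3.675 15.683460828682879 [ 422.13798998 -324.11774733   40.28350047] [ 0.62883326 -0.15757265  3.66874882]
4.625 15.179904846848782 [ 0.47360627 -0.15953235 -1.03399561]
```

View pics/pre.png

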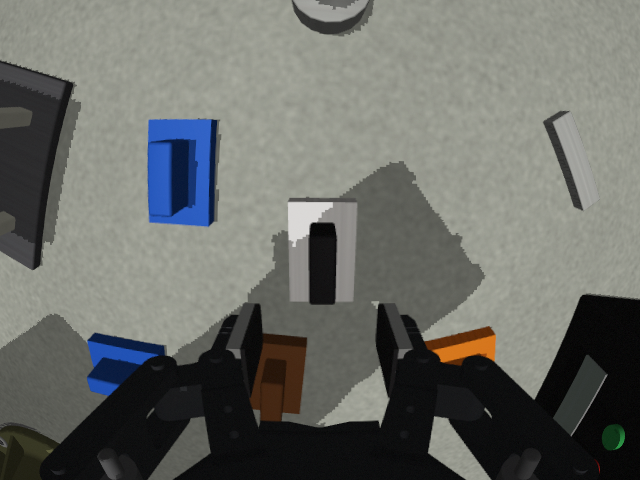

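View pics/held.png

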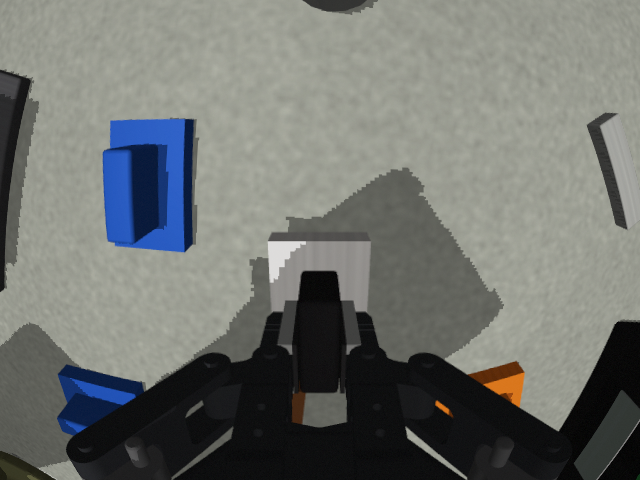

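The sled is held squarely, with the jaws at 15.2 mm on the rib at about (320,300). Now to carry it over the lane.

Run:
```python
from h import *
from rig import bot
q=down(-15.43);P=rp(-150,29,10)
bot.servo_line([422,-324,260],None,200)
bot.move_to(list(P+[0,0,110]),q)
bot.servo_line(list(P+[0,0,60]),None,80)
s=bot.read_state();print(s['clock'],s['grip_width'],s['ee_pos']-P)
c=bot.read_camera('wrist');cv2.imwrite('pics/over.png',c['image'])
c=bot.read_camera('top');np.savez('top1.npz',**c)
cv2.imwrite('pics/over_top.png',cv2.resize(c['image'][190:330,160:390],None,fx=3.4,fy=3.4,interpolation=cv2.INTER_CUBIC))
```

```text
7.6083 15.631434299369994 [ 0.20491438 -0.12759212 60.36414111]
```

View pics/over.png

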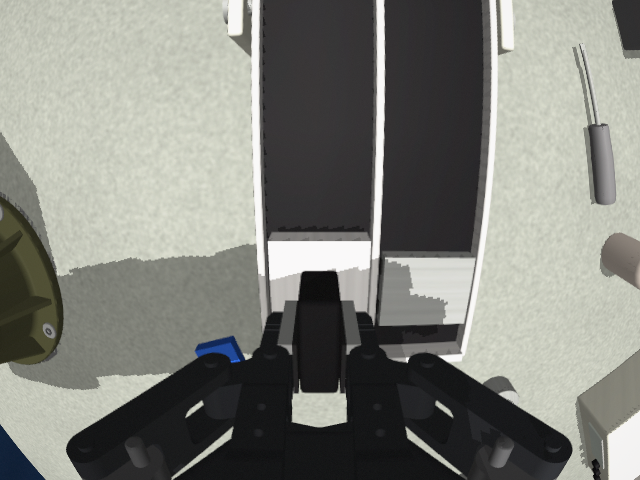

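View pics/over_top.png

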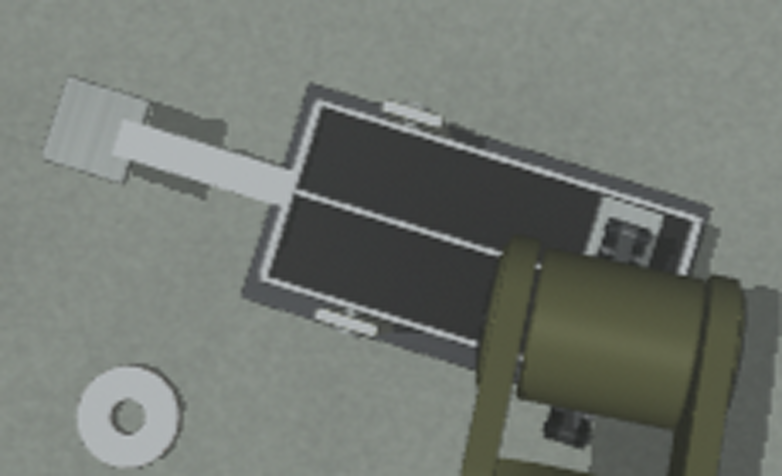

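In the wrist view the sled's front edge spans columns 268–371 and the lane's inner edges are about 264–373, so it is centred within about 1 mm and parallel. Now to set it down.

Run:
```python
from h import *
from rig import bot
P=rp(-150,29,10)
bot.servo_line(list(P+[0,0,46]),None,50)
t=bot.servo_line(list(P+[0,0,38.3]),None,12,until_force=2.0)
s=bot.read_state();print(t,s['clock'],s['ee_pos']-P,s['ft_force'])
bot.dwell(0.1)
bot.move_gripper(32)
s=bot.read_state();print(s['clock'],s['ft_force'])
bot.servo_line(list(P+[0,0,75]),None,60)
c=bot.read_camera('wrist');cv2.imwrite('pics/placed.png',c['image'])
bot.servo_line(list(P+[0,0,150]),None,150)
print(bot.read_state()['clock'])
```

```text
True 8.6667 [-2.07386847e-03 -3.71692377e-02  3.98409087e+01] [-0.81414001 -0.45810515  4.2050906 ]
9.075 [ 0.39238171  0.29834066 -0.0317595 ]
10.5167
```

View pics/placed.png

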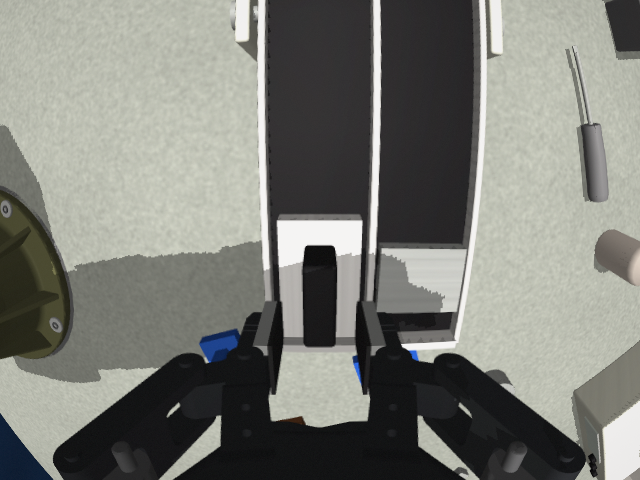

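The sled is flat between the rails (base at cols 278–362, rows 216–345) and contact came at the expected height. Next I'll move above the paddle with closed fingers and check what the top camera can see.

Run:
```python
from h import *
from rig import bot
q=down(-15.43)
bot.move_to(list(rp(190,0,10)+[0,0,90]),q)
bot.move_gripper(0,30)
s=bot.read_state();print(s['clock'],s['grip_width'],s['ft_force'])
c=bot.read_camera('top');np.savez('top2.npz',**c)
cv2.imwrite('pics/pad_top.png',cv2.resize(c['image'][160:340,150:390],None,fx=3.2,fy=3.2,interpolation=cv2.INTER_CUBIC))
c=bot.read_camera('side');np.savez('side2.npz',**c);cv2.imwrite('pics/pad_side.png',cv2.resize(c['image'][150:370,200:440],None,fx=2.7,fy=2.7))
```

```text
12.2333 -0.032226188453768255 [ 0.36248255 -0.18600414 -0.63173616]
```

View pics/pad_top.png

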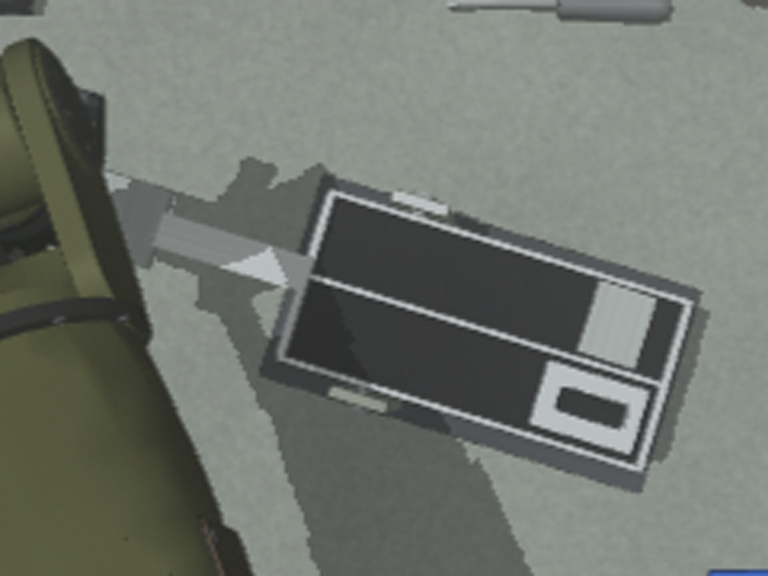

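View pics/pad_side.png

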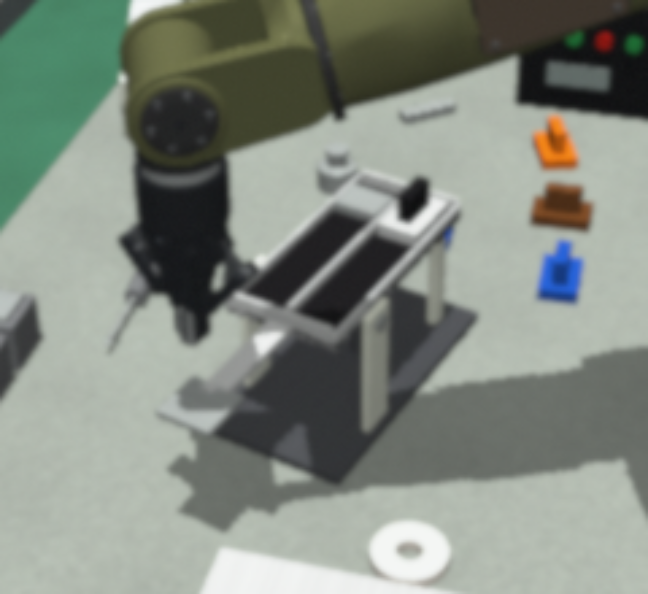

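```bash
cat >> h.py <<'E'
def run(c,th,y,zt,x1=49):
    xs=np.arange(-188,x1,0.5);P=np.array([rp(x,y,zt,th) for x in xs])
    uv=proj(c,P).astype(np.float32)
    g=cv2.cvtColor(c['image'],cv2.COLOR_BGR2GRAY)
    v=cv2.remap(g,uv[:,0].reshape(1,-1),uv[:,1].reshape(1,-1),cv2.INTER_LINEAR)[0]
    b=xs[v>85]
    return (b.min(),b.max()) if len(b) else (np.nan,np.nan)
def meas(c,th):
    s=[run(c,th,y,24) for y in (13,45)];r=run(c,th,-29,20)
    return np.array([s[0][0],s[0][1],s[1][0],s[1][1],r[0],r[1]])
XC=179
def tipd(th): return rp(XC,0,10,th)+(190-XC)*ex   # finger tip position for tilt th
E
python3 - <<'E'
from h import *
from rig import bot
c=np.load('top2.npz');print(meas(c,0))
P=rp(190,0,10)
bot.servo_line(list(P+[0,0,30]),None,100)
t=bot.servo_line(list(P+[0,0,12]),None,12,until_force=1.5)
s=bot.read_state();print(t,s['clock'],s['ee_pos']-P,s['ft_force'])
E
```

```text
[-185.5 -113.5 -185.5 -114.  -172.5 -130.5]
True 14.0083 [-1.22100127e-02  1.53181316e-02  1.90930962e+01] [-0.58859708 -0.7687627   6.10261555]
```

Run:
```python
from h import *
from rig import bot
q=bot.read_state()
for d in [1,2.5,4,5.5,7,8.5,10]:
    th=np.radians(d);t0=bot.read_state()['clock']
    bot.servo_line(list(tipd(th)+[0,0,19]),None,14)
    s=bot.read_state();print(d,round(s['clock']-t0,3),s['ft_force'].round(1),(s['ee_pos']-tipd(th)).round(1))
c=bot.read_camera('top');np.savez('top3.npz',**c);print(meas(c,th),bot.read_state()['clock'])
cv2.imwrite('pics/tilt10.png',cv2.resize(c['image'][160:340,150:390],None,fx=3.2,fy=3.2,interpolation=cv2.INTER_CUBIC))
c=bot.read_camera('side');cv2.imwrite('pics/tilt10s.png',cv2.resize(c['image'][150:370,200:440],None,fx=2.7,fy=2.7))
```

```text
1 0.35 [-3.1 -2.   7.3] [ 0.1  0.  19.6]
2.5 0.483 [-2.5 -1.1  7.7] [ 0.1  0.  19.7]
4 0.483 [-2.4 -1.4  6.6] [ 0.1  0.  19.7]
5.5 0.483 [-2.6 -1.2  7.3] [ 0.1  0.1 19.8]
7 0.483 [-2.9 -2.   7.5] [ 0.1  0.1 19.8]
8.5 0.483 [-2.7 -1.4  8.3] [ 0.1  0.2 19.9]
10 0.483 [-3.3 -1.   9. ] [ 0.2  0.2 19.9]
[-186.5 -113.5 -186.5 -114.  -172.5 -131. ] 17.3083
```

View pics/tilt10.png

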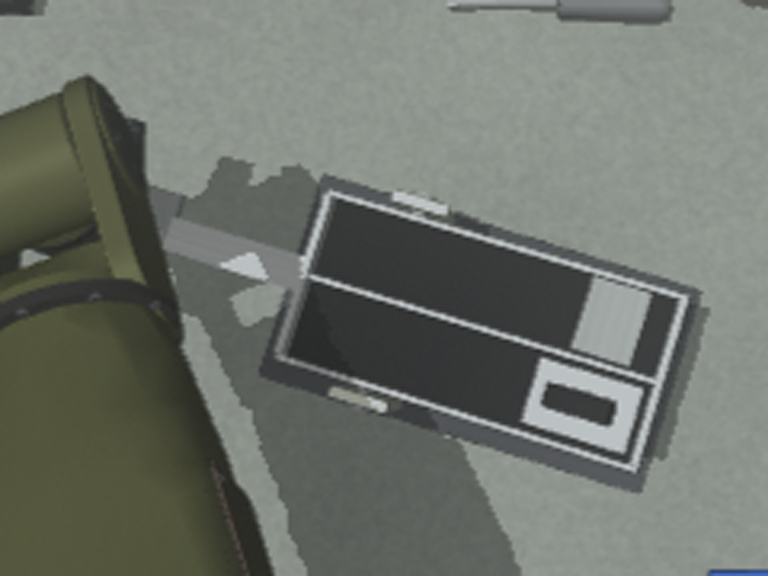

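View pics/tilt10s.png

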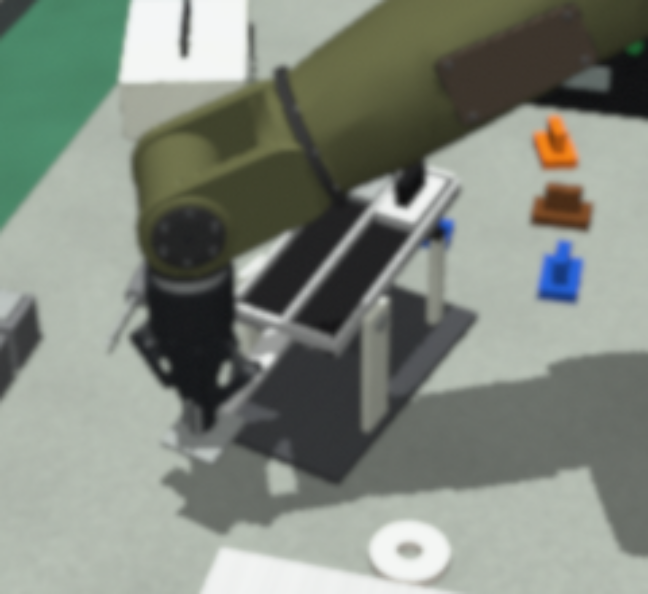

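The tilt tracks as commanded: force is about 9 N at 10°, and the sled and reference readings are unchanged. Now the slow loop with the camera watching the sled.

```bash
cat > slide.py <<'E'
from h import *
from rig import bot
import time
d=10.0;base=None;mode='tilt';hist=[];hold_since=None;arr=None;last_nudge=0;fr=[]
log=[]
def go(d,sp): bot.servo_line(list(tipd(np.radians(d))+[0,0,19]),None,sp)
while True:
    c=bot.read_camera('top');s=bot.read_state();t=s['clock'];F=s['ft_force']
    m=meas(c,np.radians(d));x=np.nanmean([m[1],m[3]]);ref=m[5]
    if base is None: base=x-ref;ref0=ref
    mv=x-ref-base;hist.append((t,x));log.append((round(t,2),round(d,2),m.round(1).tolist(),F.round(1).tolist()))
    fr.append(c['image'][190:330,160:390])
    v=np.nan
    if len(hist)>3: v=(hist[-1][1]-hist[-4][1])/(hist[-1][0]-hist[-4][0])
    print(round(t,2),mode,round(d,2),'x',round(x,1),'ref',round(ref,1),'mv',round(mv,1),'v',round(v,0),'F',round(float(np.linalg.norm(F)),1))
    if np.linalg.norm(F)>21 or t>58 or ref-ref0>8: print('STOP check');break
    if mode=='tilt':
        if mv>3.0: mode='hold';t_h=t;xh=x;th_=t
        elif d>=31: print('max');break
        else: d+=0.2;go(d,5);continue
    if mode=='hold':
        if x>46:
            if arr is None: arr=t
            if t-arr>0.5: print('arrived');break
        elif t-th_>0.6:
            if x-xh<2: d+=0.2;go(d,4);print('nudge')
            th_=t;xh=x
        if v>330 and x<40: d-=0.6;go(d,20);print('ease')
        bot.dwell(0.02)
np.save('fr.npy',np.array(fr[-3:]));cv2.imwrite('pics/slide_end.png',cv2.resize(fr[-1],None,fx=3.2,fy=3.2,interpolation=cv2.INTER_CUBIC))
print(log[-1])
E
python3 slide.py
```

```text
17.41 tilt 10.0 x -113.8 ref -131.0 mv 0.0 v nan F 9.6
17.73 tilt 10.2 x -114.0 ref -131.0 mv -0.2 v nan F 9.5
18.06 tilt 10.4 x -114.0 ref -131.0 mv -0.2 v nan F 10.4
18.38 tilt 10.6 x -114.0 ref -131.0 mv -0.2 v -0.0 F 9.6
18.71 tilt 10.8 x -114.2 ref -131.0 mv -0.5 v -0.0 F 10.0
19.03 tilt 11.0 x -114.0 ref -131.0 mv -0.2 v 0.0 F 9.5
19.36 tilt 11.2 x -114.0 ref -131.0 mv -0.2 v 0.0 F 8.5
19.68 tilt 11.4 x -114.0 ref -131.0 mv -0.2 v 0.0 F 10.6
20.01 tilt 11.6 x -114.2 ref -131.0 mv -0.5 v -0.0 F 10.2
20.33 tilt 11.8 x -114.2 ref -131.5 mv 0.0 v -0.0 F 9.9
20.66 tilt 12.0 x -114.0 ref -131.5 mv 0.2 v 0.0 F 9.7
20.98 tilt 12.2 x -114.2 ref -131.5 mv 0.0 v 0.0 F 9.8
21.31 tilt 12.4 x -114.2 ref -131.0 mv -0.5 v 0.0 F 10.3
21.63 tilt 12.6 x -114.2 ref -131.0 mv -0.5 v -0.0 F 10.0
21.96 tilt 12.8 x -114.2 ref -131.5 mv 0.0 v 0.0 F 9.3
22.28 tilt 13.0 x -114.2 ref -131.5 mv 0.0 v 0.0 F 9.8
22.61 tilt 13.2 x -114.5 ref -131.5 mv -0.2 v -0.0 F 10.0
22.93 tilt 13.4 x -114.2 ref -131.0 mv -0.5 v 0.0 F 10.5
23.26 tilt 13.6 x -114.0 ref -131.5 mv 0.2 v 0.0 F 10.5
23.58 tilt 13.8 x -114.2 ref
[... 3499 characters left out ...]
24 hold 20.4 x 37.8 ref -132.5 mv 153.0 v 56.0 F 10.6
36.31 hold 20.4 x 42.0 ref -132.5 mv 157.2 v 59.0 F 10.1
36.38 hold 20.4 x 46.5 ref -132.5 mv 161.8 v 64.0 F 10.1
36.44 hold 20.4 x 48.5 ref -132.5 mv 163.8 v 54.0 F 10.1
36.51 hold 20.4 x 48.5 ref -132.0 mv 163.2 v 33.0 F 11.1
36.58 hold 20.4 x 48.5 ref -132.0 mv 163.2 v 10.0 F 9.7
36.64 hold 20.4 x 48.5 ref -132.0 mv 163.2 v 0.0 F 10.1
36.71 hold 20.4 x 48.5 ref -132.0 mv 163.2 v 0.0 F 9.4
36.77 hold 20.4 x 48.5 ref -132.0 mv 163.2 v 0.0 F 10.1
36.84 hold 20.4 x 48.5 ref -132.0 mv 163.2 v 0.0 F 9.9
36.91 hold 20.4 x 48.5 ref -132.0 mv 163.2 v 0.0 F 10.7
arrived
(36.91, 20.4, [-22.0, 48.5, -22.0, 48.5, -175.0, -132.0], [-3.5, 1.4, 10.0])
```

A stop-edge reading skewed the last values, so I'll check the sled's position before letting go.

Run:
```python
from h import *
from rig import bot
th=np.radians(20.4)
for i in range(4):
    bot.dwell(0.3);c=bot.read_camera('top');print(bot.read_state()['clock'],[run(c,th,y,24,60) for y in(13,45)])
g=cv2.cvtColor(c['image'],cv2.COLOR_BGR2GRAY)
cv2.imwrite('pics/atstop.png',cv2.resize(c['image'][190:330,160:390],None,fx=3.4,fy=3.4,interpolation=cv2.INTER_CUBIC))
```

```text
37.2583 [(np.float64(-22.0), np.float64(59.5)), (np.float64(-22.0), np.float64(59.5))]
37.6083 [(np.float64(-22.0), np.float64(59.5)), (np.float64(-22.0), np.float64(59.5))]
37.9583 [(np.float64(-22.0), np.float64(59.5)), (np.float64(-22.0), np.float64(59.5))]
38.3083 [(np.float64(-22.0), np.float64(59.5)), (np.float64(-22.0), np.float64(59.5))]
```

View pics/atstop.png

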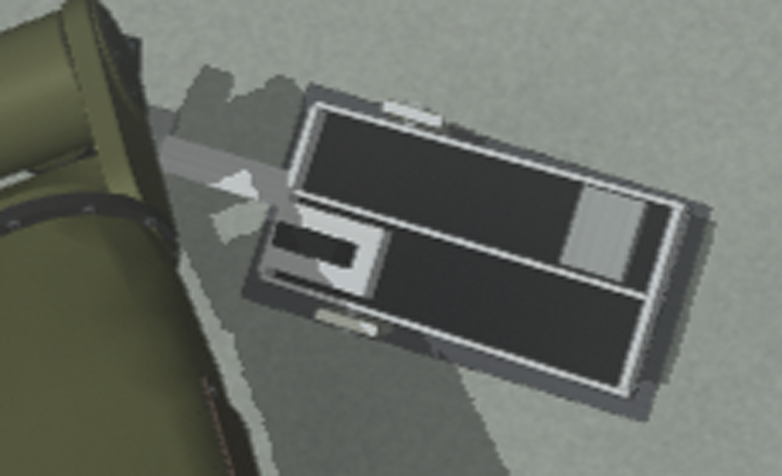

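The sled is at rest against the stop; its visible rear face explains the −22 rear reading. The reference is still at the upper end. Now I'll ease the ramp back along its arc and withdraw.

Run:
```python
from h import *
from rig import bot
for d in [16,12,8,4,0]:
    bot.servo_line(list(tipd(np.radians(d))+[0,0,19]),None,25)
bot.servo_line(list(tipd(0)+[0,0,60]),None,40)
bot.servo_line(list(tipd(0)+[0,0,140]),None,120)
bot.dwell(1.5)
c=bot.read_camera('top');s=bot.read_state();print(s['clock'],s['ft_force'])
print([run(c,0,y,24,60) for y in(13,45)],run(c,0,-29,20))
f=240/np.tan(np.radians(float(c['fovy']))/2);e=c['eye']
for P in (rp(-190+5,0,20),rp(-60,0,20),rp(30,0,20),rp(-60,29,10)):
    uv=proj(c,P)[0].round().astype(int);_,r=ray(c,uv);print((e+r[0]*c['depth'][uv[1],uv[0]]).round(1),P.round(1))
cv2.imwrite('pics/final.png',cv2.resize(c['image'][190:330,160:390],None,fx=3.4,fy=3.4,interpolation=cv2.INTER_CUBIC))
cv2.imwrite('pics/final_w.png',bot.read_camera('side')['image'])
```

```text
45.15 [-0.10797154  0.15875453 -0.76278748]
[(np.float64(-16.0), np.float64(59.5)), (np.float64(-16.5), np.float64(59.5))] (np.float64(-172.5), np.float64(-130.5))
[454.  -78.5 159.1] [454.4 -79.5 155. ]
[486.7  41.7 155.6] [487.7  41.  155. ]
[511.9 128.2 155. ] [511.6 127.7 155. ]
[458.9  47.7 144.3] [459.7  48.7 145. ]
```

View pics/final.png

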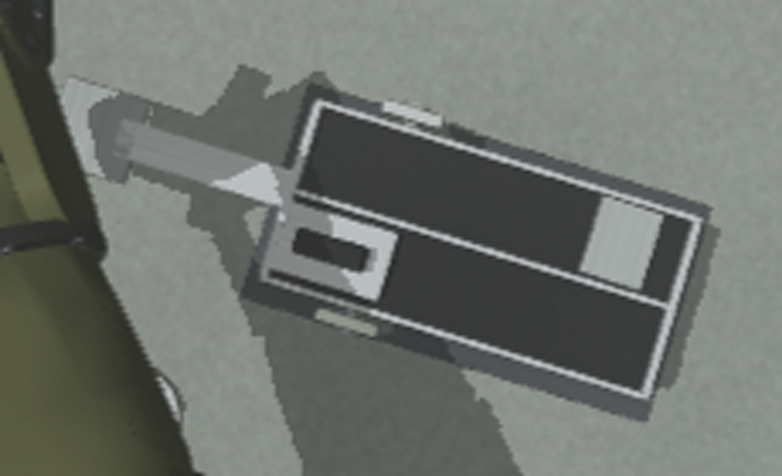

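View pics/final_w.png

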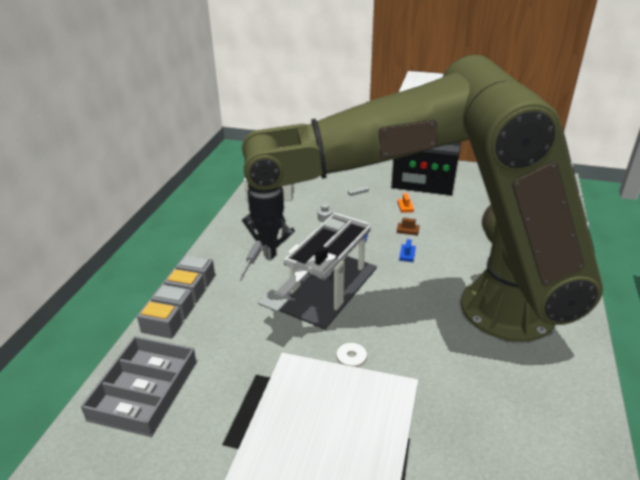

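The ramp is level (rail depths 155–155.6 mm). The sled's rear edge is at −16 mm, so its centre is about 19–20 mm down from the hinge, against the stop. The reference hasn't moved and the hand is clear.

```bash
python3 -c "
from rig import bot
bot.finish_job();print(bot.read_state()['clock'])"
```

```text
the job is handed in; nothing more can be done
the job is handed in; nothing more can be done
```

The slip check ran to the end and the job is handed in, at about 45 s of the 72 s allowed. No verdict was reported.

- **Placing:** I gripped the sled by its rib and set it down at the upper end of the free lane. It was let go centred about 150 mm up from the hinge.
- **Sliding:** I pushed the paddle down in 0.2° steps. The sled began to creep at about 20° commanded, and I held 20.4° until it reached the stop about 2 s later. Its speed was about 0.1 m/s, and the force I read at the tool stayed at 12 N or less.
- **End state:** After I eased the ramp back and withdrew the hand, the ramp was level, with its rails at 155–155.6 mm. The sled's rear edge was at −16 mm, so its centre is about 19–20 mm down from the hinge, flat against the stop. The reference block read the same as at the start.

**Checks that disagreed or were not made:**
- The camera's reading of the sled's front edge was false near the stop, because it merged with the stop wall. I judged arrival from the sled's rear edge and an enlarged picture instead.
- The reference block measured about 42 mm along the ramp where 50 mm was given. I used only its change in position, which was zero.
- I did not measure the other things (weight, reel, mouse and so on) again at the end. The arm stayed clear of them, and those in the last side view looked unmoved.

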